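# Put the shoe-finishing machine into third

## Task

Before the next shoe is brushed, put the green finishing machine into third: push its red-knobbed gear lever with the fingertips from wherever it stands in the left leg of the H gate to the crossbar, across to the right leg, then forward (away from the robot) until it is fully home in the slot marked with three red pips. Only push the lever, gently: do not pinch, grip or force it, and leave the tin, brush, bottles and jar on and beside the machine standing where they are. Finish with the hand clear of everything.

Things in the scene. Friction and masses are not known exactly. Their poses are not given: they have to be found in the camera images.
- machine: green bench machine, fixed; yaw up to 0.4 rad either way. Origin on the table under the centre of its H gate; x forward (away from the robot at yaw 0), y left, z up. Housing 230 mm (x) by 350 mm (y), deck 104 mm high. At its back, x = 105 to 215 mm, a spindle with two brush wheels (tops 145 mm high, outer faces y = +-166 mm)
- gate (a point): centre of the crossbar, on top of the steel gate plate, 110 mm above the table; machine axes. H slot: legs along x at y = +24 mm (left) and -24 mm (right), 16 mm wide, reaching 35 mm forward and back; crossbar along y, 20 mm wide. Slots: 1 left forward, 2 left back, 3 right forward, 4 right back, each marked at its end with as many pips (slot 3 red, others black)
- knob (a point): centre of the red ball knob, 40 mm diameter, on top of the gear lever: a rigid 12 mm steel stem that tilts about a point on the machine's z axis, 20 mm above the table; the knob's centre is 165 mm from that point. The lever stays by friction wherever it is left, with no spring: 2 to 3 N at the knob moves it
- cross (a joint): sideways tilt of the lever (rad), 0 upright, positive to the machine's right (-y). Left leg -0.29 to -0.25 (it starts there), right leg 0.25 to 0.29. It can pass from leg to leg only while joint lever is within 0.04 of 0 (in the crossbar)
- lever (a joint): forward tilt of the lever (rad), 0 in the crossbar, positive forward (machine +x), -0.30 to 0.30 where the slots end; starts anywhere in that range. Knob centre in the machine's frame, in mm: x = 165 sin(lever), y = -165 cos(lever) sin(cross), z = 20 + 165 cos(lever) cos(cross)
- home3 (a point): fixed point of the machine where the knob's centre stands, within 4 mm, when the lever is fully home in slot 3
- tin: flat blue polish tin, 66 mm across, 26 mm high, standing on the machine's deck left of the gate; origin under its centre
- dauber: small brush 150 mm long lying on the deck right of the gate; origin under its middle
- glue: white bottle with red cap, 48 mm across, 125 mm high, on the table left of the machine; origin under its centre
- dye: green bottle, 52 mm across, 110 mm high, on the table right of the machine; origin under its centre
- jar: amber jar, 70 mm across, 75 mm high, on the table right of the machine; origin under its centre

How it is judged:
By the outcome, as a careful person would: the job done as asked, in the order asked, and still so for the second after the job is handed in, with the robot touching nothing.
It also fails if it takes over 64 s, if anything falls off the work surface, if the arm or the gripper's body presses on something with over 40 N, if the wrist force passes 120 N, or if a joint passes its speed limit or range.

## Robot

A 6-joint arm with a two-finger parallel gripper is mounted at the origin on the work surface. World frame = base frame: x ahead of the robot, y to its left, z up, the work surface at z = 0. Lengths are in mm, angles in rad, forces in N, time in s.
With the tool pointing down it reaches from about 250 to 725 mm from the base axis. Payload 9.7 kg.
Tool frame: the origin (TCP) lies at the very end of the fingers, on their centre line; the grasp point (between the pads) lies 19 mm behind it (r.grasp_offset is the distance from the TCP to the grasp point, in mm); z points along the fingers, x is the direction in which the jaws open and shut, and the axes are right-handed (so a half turn about z gives the same grasp; the last joint's range is limited). The gripper opens to 85 mm and grips with 20 to 120 N. Pads are 22 mm wide; open, the fingers measure 114 mm over their backs; the gripper's body (76 mm by 85 mm) begins 54 mm behind the grasp point. The pads swing forward as they close: fully open they stand 13 mm farther back than shut.
Start: joints at [-1.145, 0.087, 0.176, 1.66, 0, 1.571], TCP at [227.174, -500.888, 231.284] pointing down, gripper open.
Joint ranges: [-3.13, 3.13], [-0.85, 1.81], [-1.15, 1.24], [-2.2, 2.28], [-1.44, 1.52], [-3.14, 3.14]. Speed limits (rad/s): [2.22, 2.22, 2.57, 3.14, 3.14, 3.14].

## Interface

Orientations are given as a 3x3 rotation matrix whose columns are the frame's x, y, z axes.
In Python, from cell import r, viewer, workorder gives the robot as it stands.
- The arm moves only by the tool arm_command, never from a script. Its argument "plan" is one flat list of numbers, 4 for each row, row after row: the shift along the tool's x, y, z scaled (see below), then the turn about the tool's z scaled (see below). A call has 1 to 20 rows; each row shifts and turns the commanded pose from where the row before left it, along the tool's axes as they then stand; what a row does not reach is not made up. The controller multiplies each number of a shift by 5 cm and each number of a turn by 90 degrees. A row lasts 1/12 s, in which the tool goes at most 41.7 mm and 7.16 degrees, less where a joint would pass 70% of its speed; a pose out of reach is approached as far as the arm can. A call with a number of a shift or a turn outside -1 to 1 is refused whole. A call with a gripper value outside its range is refused whole. "jaw" is the opening, from -1 (shut) to 1 (fully open), set as the call begins (left out, the last holds). The fingers move at their own pace and stop on an object; "force" is the grip in N (left out, the last holds). Time passes only in rows, so rows that do not move let the fingers close. It gives the time, the measured TCP pose, the force and the opening at its end, in the units of the state.
- r.sense(): the state, without advancing time (a new reading comes with each control period).
- viewer.camera(name): name is "scene" or "top" or "wrist"; returns a dict with "img" (480x640x3 uint8, red, green, blue), "fx", "fy", "cx", "cy" (pixels), "k1" (the pictures are not rectified: a ray, as slopes to the right and down, at radius r is drawn at 1 + k1 r^2 times it, then the intrinsics apply), "position" and "orientation" of the camera in the world. Camera axes: x right, y down, z forward; pixel columns grow to the right and rows downward; lengths in mm; the calibration is good to about 2 mm. A picture is of the moment at which its call begins. There is no depth.
- workorder.job_done(): hands the job in, once; it reports no verdict.
Trained networks look in a picture, given as the dict that the camera call returned (one of the last four; its "shot" number tells which), for a name from the list of things; names that differ only in an ending like _2 or _b are one class to them, and where a whole thing is asked for, a point or a joint stands for the part that bears it (a point fixed in the world has none). Each returns a list of dicts, best first, with "score" (0 to 1); they miss things now and then, are a little off and sometimes report something else, mostly with a low value. They report only what shows in the picture. A call takes as long as a camera call.
- viewer.regions_of(picture, thing): "region" (480x640 bool, what is visible of it) and "location" ([column, row] in pixels, amid what is visible of it).
- viewer.spot_point(picture, thing): "location" ([column, row] in pixels: a listed point, or the origin of a listed thing).
The state is a dict: "time_s": time; "joint_positions": joint angles; "qd": joint speeds; "tau": joint torques, N m; "ee_pos": TCP position; "tcp_rot": TCP orientation; "wrist_force": force on the tool from outside, world axes, zero at the start; "wrist_torque": the same for the moment, N m; "grip_width": finger opening in mm.
Only numpy, scipy, OpenCV 4.12 (cv2) and the standard library are available. Lean on these libraries where they do the work, as an engineer would, in place of code of your own. Each camera call takes 0.05 s, during which the arm holds its last target.

## Working session

There is one attempt and no reset: what is moved stays moved. The work goes in short steps, Python scripts to look and compute and a tool call to move; the robot and the scene stay as the last step left them, time stands still between calls to the robot, and variables do not carry over. Pictures are saved under pics/ and viewed, and the job is handed in when it is done.

Besides the shell and the picture viewer there is one more tool, called after ">>>" by a JSON object that holds its "api" and its "payload", one argument or row to a line. arm_command: Moves the arm, as the interface text tells. Shifts and turns lie within -1 to 1; 1 stands for 5 cm of shift or 90 degrees of turn. Its arguments: {"type":"object","properties":{"plan":{"type":"array"},"jaw":{"type":"number"},"force":{"type":"number"}},"required":["plan"]}

```bash
ls; mkdir -p pics; cat > h.py <<'E'
import numpy as np, cv2
from cell import r, viewer, workorder
def ray(p,uv):
    x=(uv[0]-p['cx'])/p['fx'];y=(uv[1]-p['cy'])/p['fy']
    rd=np.hypot(x,y);ru=rd
    for _ in range(30): ru=rd/(1+p['k1']*ru*ru)
    s=ru/rd if rd>0 else 1
    d=np.array(p['orientation'])@np.array([x*s,y*s,1.]);return np.array(p['position']),d/np.linalg.norm(d)
def atz(p,uv,z):
    o,d=ray(p,uv);return o+d*(z-o[2])/d[2]
def proj(p,X):
    c=np.array(p['orientation']).T@(np.array(X,float)-np.array(p['position']))
    x,y=c[0]/c[2],c[1]/c[2];s=1+p['k1']*(x*x+y*y)
    return p['fx']*x*s+p['cx'],p['fy']*y*s+p['cy']
def tri(a,b):
    (o1,d1),(o2,d2)=a,b
    A=np.array([d1,-d2]).T;t=np.linalg.lstsq(A,o2-o1,rcond=None)[0]
    p,q=o1+d1*t[0],o2+d2*t[1];return (p+q)/2,np.linalg.norm(p-q)
def save(p,n): cv2.imwrite('pics/'+n,cv2.cvtColor(p['img'],cv2.COLOR_RGB2BGR))
E
python3 - <<'E'
from h import *
np.set_printoptions(precision=1,suppress=True)
s=r.sense();print(s['time_s'],s['ee_pos'],s['tcp_rot'],s['grip_width'])
P={}
for n in('scene','top'):
    p=viewer.camera(n);save(p,n+'0.png');P[n]=p
    print(n,p['position'],p['fx'],p['k1'])
    for t in('gate','knob','home3','machine','tin','glue','dye','jar','dauber'):
        l=viewer.spot_point(p,t);print(n,t,[(np.round(q['location'],1),round(q['score'],2)) for q in l[:2]])
for t,in [('x',)]:pass
print(r.sense()['time_s'])
E
```

```text
pics
0.0 [ 227.1 -500.7  230.6] [[ 0.4 -0.9 -0. ]
 [-0.9 -0.4  0. ]
 [-0.  -0.  -1. ]] 85.2245666908861
scene [912.5 447.6 874.1] 443.887558621421 -0.05879208167131274
scene gate [(array([348.5, 252.8]), 0.91)]
scene knob [(array([356.9, 252.4]), 0.88)]
scene home3 [(array([316.9, 236.4]), 0.91)]
scene machine [(array([344.8, 279.4]), 0.71)]
scene tin [(array([390.4, 278.3]), 0.83)]
scene glue [(array([440.1, 313.7]), 0.71)]
scene dye [(array([284.7, 222.5]), 0.78)]
scene jar [(array([234. , 248.9]), 0.89)]
scene dauber [(array([299.5, 226.8]), 0.72)]
top [473.1   7.5 886.1] 433.28175354921353 0.025869891871758793
top gate [(array([318.3, 279. ]), 0.72)]
top knob [(array([287.3, 260.2]), 0.62), (array([221.3, 351.6]), 0.23)]
top home3 [(array([329.8, 237.2]), 0.79)]
top machine [(array([314.9, 277.3]), 0.65)]
top tin [(array([250.9, 295. ]), 0.63), (array([315.8, 277.6]), 0.53)]
top glue [(array([221. , 348.9]), 0.66)]
top dye [(array([426. , 263.9]), 0.97)]
top jar [(array([420.1, 192.3]), 0.94)]
top dauber [(array([383.1, 247.8]), 0.94)]
1.0
```

View pics/scene0.png

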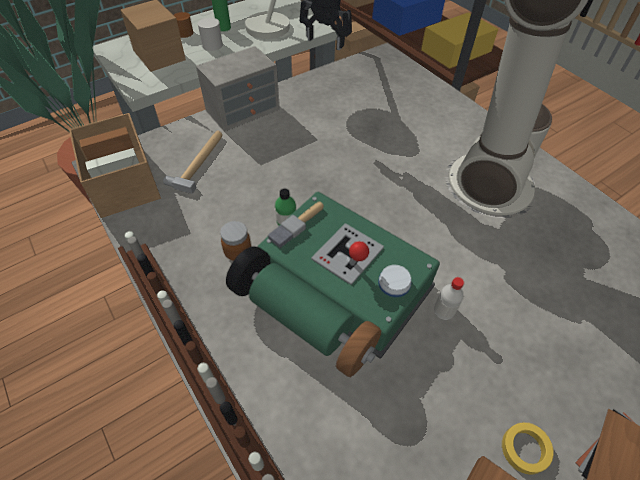

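View pics/top0.png

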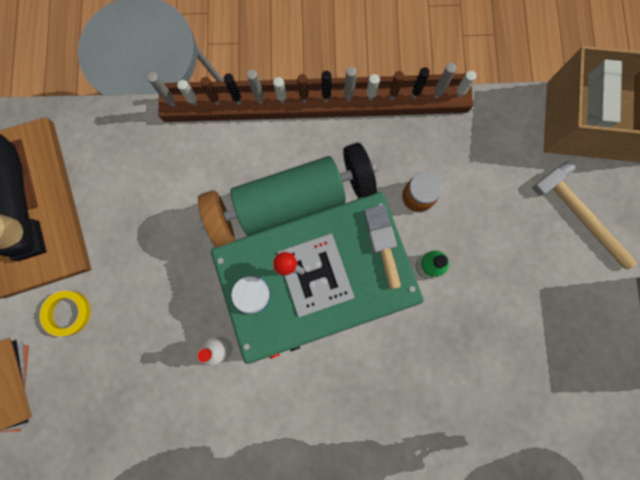

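```bash
cat > q.py <<'E'
from h import *
from scipy.optimize import least_squares
np.set_printoptions(precision=2,suppress=True)
S,T='scene','top'
P={n:viewer.camera(n) for n in (S,T)}
obs={}
for n in P:
    for t in('gate','knob','home3','machine','tin','glue','dye','jar','dauber'):
        l=viewer.spot_point(P[n],t)
        if l: obs[n,t]=np.array(l[0]['location'])
for t,z in dict(gate=110,home3=168,knob=170,machine=0,tin=104,glue=0,dye=0,jar=0,dauber=104).items():
    if (S,t) in obs and (T,t) in obs:
        print(t,*tri(ray(P[S],obs[S,t]),ray(P[T],obs[T,t])),atz(P[T],obs[T,t],z)[:2],atz(P[S],obs[S,t],z)[:2])
def W(v,m):
    c,s=np.cos(v[2]),np.sin(v[2]);return np.array([v[0]+c*m[0]-s*m[1],v[1]+s*m[0]+c*m[1],m[2]])
def knob(l,c): return np.array([165*np.sin(l),-165*np.cos(l)*np.sin(c),20+165*np.cos(l)*np.cos(c)])
def res(v):
    M={'gate':[0,0,110],'machine':[0,0,0],'home3':knob(.3,.27),'knob':knob(v[3],v[4])}
    o=[(v[4]+.27)*200]
    for (n,t),uv in obs.items():
        if t in M: o+=list(np.array(proj(P[n],W(v,M[t])))-uv)
    return o
f=least_squares(res,[480,-70,-.1,0,-.27],loss='soft_l1',x_scale=[10,10,.1,.1,.1]);print(f.x);print(np.array(res(f.x)))
print(list(obs))
E
python3 q.py
```

```text
gate [534.69  22.25 103.14] 6.413920422457236 [531.87  24.33] [540.26  23.75]
home3 [592.17  -3.76 168.55] 10.611397202296043 [588.35  -0.11] [595.43  -8.18]
knob [550.71  71.31 183.54] 2.498400650183684 [551.3   73.44] [544.51  63.03]
tin [504.92 138.16  99.94] 7.900819387546744 [501.97 140.29] [510.05 137.2 ]
glue [503.07 120.34 227.41] 188.0732378154278 [400.96 221.81] [481.51 -39.28]
dye [ 553.27 -201.57   -6.68] 1.8935952490893613 [ 553.33 -200.7 ] [ 555.43 -195.84]
jar [ 701.07 -186.15    4.97] 1.9159800279518293 [ 703.08 -187.95] [ 699.28 -188.91]
dauber [579.01 -97.22 114.48] 1.6088814918221297 [581.04 -99.23] [ 573.91 -104.06]
[534.28  24.75   0.26   0.17  -0.27]
[ 0.8   2.52 -0.96  1.14  2.66  2.68 -0.37 -2.97 -1.41 -0.26 -1.34 -0.25
  0.18  1.91 -2.69]
[('scene', 'gate'), ('scene', 'knob'), ('scene', 'home3'), ('scene', 'machine'), ('scene', 'tin'), ('scene', 'glue'), ('scene', 'dye'), ('scene', 'jar'), ('scene', 'dauber'), ('top', 'gate'), ('top', 'knob'), ('top', 'home3'), ('top', 'tin'), ('top', 'glue'), ('top', 'dye'), ('top', 'jar'), ('top', 'dauber')]
```

The scene image shows the red knob at about (359,251). The top image shows it at (286,263), in the left leg and forward of the crossbar, with the gate plate spanning (282,248) to (353,315). I'll refine the pose with an overlay.

```bash
cat > q2.py <<'E'
from h import *
import sys
from scipy.optimize import least_squares
np.set_printoptions(precision=2,suppress=True)
from math import *
def W(v,m):
    c,s=np.cos(v[2]),np.sin(v[2]);return np.array([v[0]+c*m[0]-s*m[1],v[1]+s*m[0]+c*m[1],m[2]])
def knob(l,c): return np.array([165*np.sin(l),-165*np.cos(l)*np.sin(c),20+165*np.cos(l)*np.cos(c)])
def red(p,near):
    h=cv2.cvtColor(p['img'],cv2.COLOR_RGB2HSV)
    m=(((h[...,0]<6)|(h[...,0]>174))&(h[...,1]>170)&(h[...,2]>90)).astype(np.uint8)
    n,l,st,c=cv2.connectedComponentsWithStats(m)
    b=[(st[i,4],c[i]) for i in range(1,n) if st[i,4]>100 and np.hypot(*(c[i]-near))<70]
    return max(b,key=lambda q:q[0]) if b else None
if __name__=='__main__':
    v=[534.28,24.75,.26]
    for n,near in(('scene',(350,250)),('top',(300,260))):
        p=viewer.camera(n); print(n,red(p,near))
        im=cv2.resize(p['img'],None,fx=4,fy=4,interpolation=cv2.INTER_CUBIC)
        H=[(35,32),(35,16),(10,16),(10,-16),(35,-16),(35,-32),(-35,-32),(-35,-16),(-10,-16),(-10,16),(-35,16),(-35,32)]
        pts=np.array([proj(p,W(v,[a,b,110])) for a,b in H])*4+1.5
        cv2.polylines(im,[pts.astype(int)],True,(255,0,255),1)
        D=np.array([proj(p,W(v,[a,b,104])) for a,b in((105,175),(105,-175),(-125,-175),(-125,175))])*4+1.5
        cv2.polylines(im,[D.astype(int)],True,(255,255,0),1)
        c=np.array(proj(p,W(v,[0,0,110])))*4
        x,y=c.astype(int);im=im[max(0,y-300):y+300,x-400:x+400]
        cv2.imwrite(f'pics/ov_{n}.png',im[...,::-1])
E
python3 q2.py
```

```text
scene (np.int32(281), array([358.62, 251.04]))
top (np.int32(397), array([284.63, 263.14]))
```

View pics/ov_top.png

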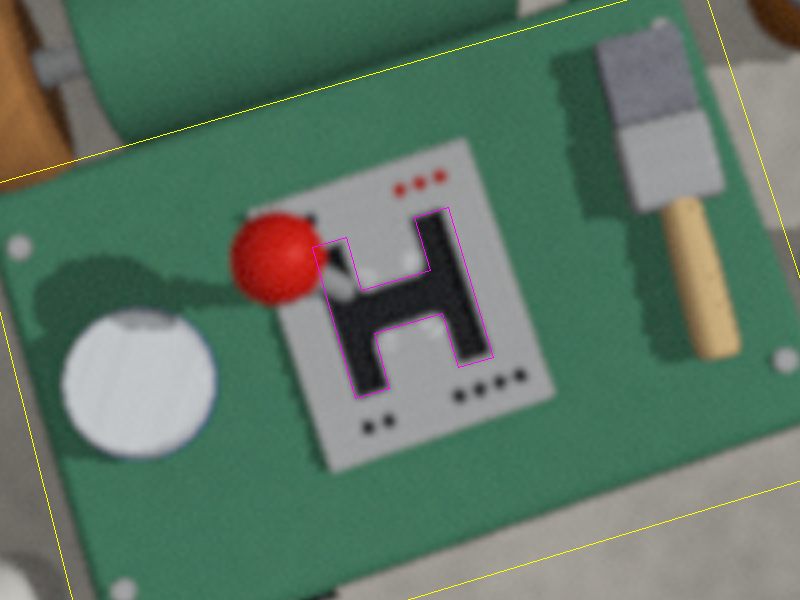

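View pics/ov_scene.png

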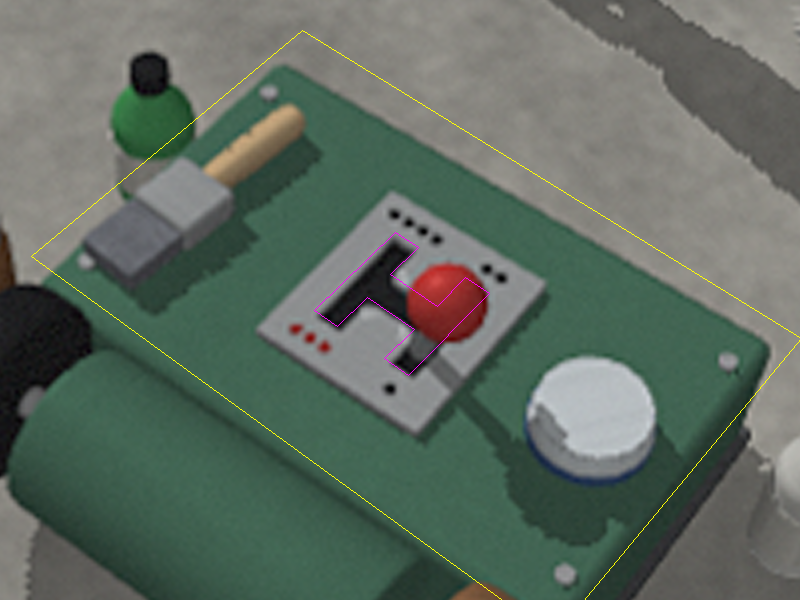

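```bash
cat > k.py <<'E'
from q2 import *
V=[533.5,25,.26]
def est():
    for n,near in(('top',(310,255)),('scene',(345,250))):
        p=viewer.camera(n);b=red(p,near)
        if b is None: print(n,'none');continue
        f=least_squares(lambda q:np.array(proj(p,W(V,knob(*q))))-b[1],[.1,-.2]);print(n,b[0],'lever,cross',f.x,'knob',W(V,knob(*f.x)),'cost',f.cost)
def tool(m):  # machine-frame target -> shift in tool axes
    s=r.sense();R=np.array(s['tcp_rot']);d=R.T@(W(V,m)-np.array(s['ee_pos']))
    return d/50
def st():
    s=r.sense();R=np.array(s['tcp_rot']);c,q=cos(V[2]),sin(V[2]);d=np.array(s['ee_pos'])-[V[0],V[1],0]
    F=s['wrist_force'];yaw=atan2(R[1,0],R[0,0])-(V[2]-pi/2)
    print('t',round(s['time_s'],2),'mach pos',np.array([c*d[0]+q*d[1],-q*d[0]+c*d[1],d[2]]),'F',np.array([c*F[0]+q*F[1],-q*F[0]+c*F[1],F[2]]),'yawerr/90',yaw*2/pi,'grip',s['grip_width'])
E
python3 - <<'E'
from k import *
est();st()
print(knob(.16,-.27), W(V,[72,44,235]))
E
```

```text
top 398 lever,cross [ 0.17 -0.27] knob [548.51  74.24 176.76] cost 1.6155871338926322e-27
scene 281 lever,cross [ 0.17 -0.27] knob [549.52  74.74 176.51] cost 4.0389678347315804e-28
t 2.2 mach pos [-431.23 -429.45  231.28] F [-0.56  0.23 -0.06] yawerr/90 0.1055381570404064 grip 85.32906263768373
[ 26.29  43.45 176.99] [591.77  86.03 235.  ]
```

>>> {"api": "arm_command", "payload": {
  "plan": [0,0,0,0.055,0,0,0,0.05],
  "jaw": -1,
  "force": 20
}}

```text
time_s: 2.37
ee_pos: [227.2, -500.9, 231.3]
tcp_rot: [[0.254, -0.967, 0.0], [-0.967, -0.254, 0.0], [-0.0, -0.0, -1.0]]
wrist_force: [0.1, 0.0, -0.2]
grip_width: 64.0
```

```bash
python3 - <<'E'
from k import *
st();print(tool([82,44,235]))
E
```

```text
t 2.37 mach pos [-431.21 -429.45  231.26] F [ 0.08  0.02 -0.21] yawerr/90 -0.0018874911973890526 grip 63.984967640459054
[ -9.5  -10.24  -0.07]
```

>>> {"api": "arm_command", "payload": {
  "plan": [-0.475,-0.512,0,0,-0.475,-0.512,0,0,-0.475,-0.512,0,0,-0.475,-0.512,0,0,-0.475,-0.512,0,0,-0.475,-0.512,0,0,-0.475,-0.512,0,0,-0.475,-0.512,0,0,-0.475,-0.512,0,0,-0.475,-0.512,0,0,-0.475,-0.512,0,0,-0.475,-0.512,0,0,-0.475,-0.512,0,0,-0.475,-0.512,0,0,-0.475,-0.512,0,0,-0.475,-0.512,0,0,-0.475,-0.512,0,0,-0.475,-0.512,0,0,-0.475,-0.512,0,0,-0.475,-0.512,0,0]
}}

```text
time_s: 4.03
ee_pos: [600.0, 91.8, 231.3]
tcp_rot: [[0.258, -0.966, 0.0], [-0.966, -0.258, 0.0], [0.0, -0.0, -1.0]]
wrist_force: [1.2, -0.0, 0.5]
grip_width: -0.1
```

```bash
python3 - <<'E'
from k import *
st();print(tool([82,44,162]))
p=viewer.camera('scene');save(p,'s1.png')
E
```

```text
t 4.03 mach pos [ 81.44  47.48 231.31] F [ 1.14 -0.32  0.49] yawerr/90 0.0006672535760303668 grip -0.14342860358619844
[ 0.07 -0.01  1.39]
```

View pics/s1.png

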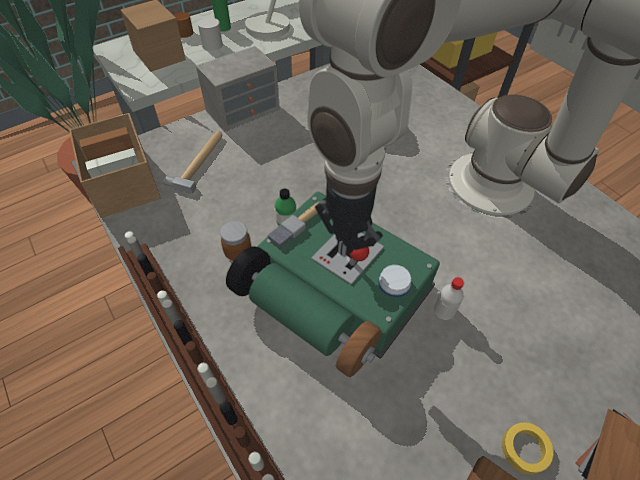

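```bash
python3 - <<'E'
from k import *
p=viewer.camera('scene');print(proj(p,r.sense()['ee_pos']))
q=viewer.camera('wrist');save(q,'w1.png');print(proj(q,W(V,knob(.17,-.27))))
print(red(q,np.array(proj(q,W(V,knob(.17,-.27))))))
i=cv2.resize(p['img'][180:320,270:430],None,fx=4,fy=4);cv2.imwrite('pics/s1z.png',i[...,::-1])
E
```

```text
(np.float64(345.1290072417154), np.float64(253.57141893020088))
(np.float64(326.5347267353329), np.float64(358.460388720565))
None
```

View pics/s1z.png

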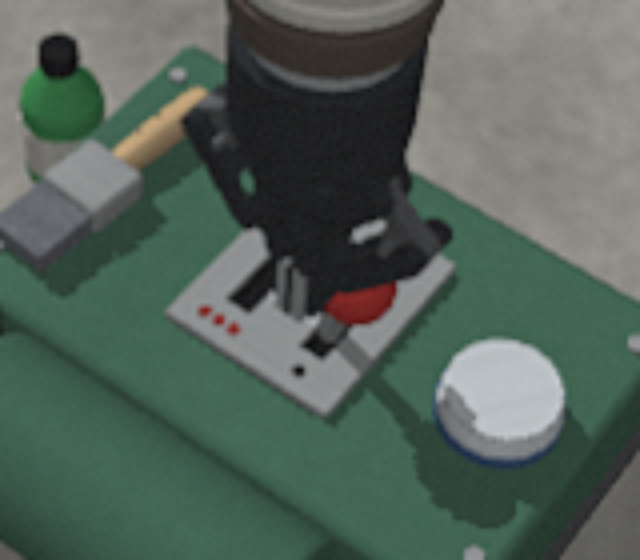

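View pics/w1.png

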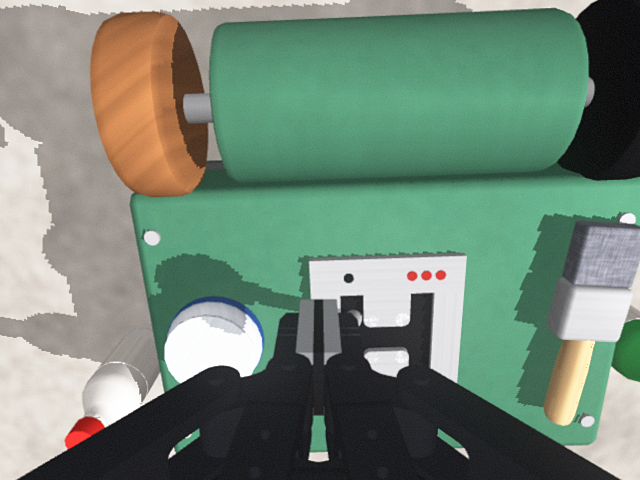

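The tip is forward of the knob, as planned, and the view shows the path down is clear.

>>> {"api": "arm_command", "payload": {
  "plan": [0.07,0,0.35,0,0,0,0.35,0,0,0,0.35,0,0,0,0.3,0,0,0,0,0]
}}

```text
time_s: 4.6
ee_pos: [598.7, 85.5, 160.9]
tcp_rot: [[0.257, -0.966, -0.004], [-0.966, -0.257, -0.001], [-0.0, 0.004, -1.0]]
wrist_force: [-0.7, 0.3, -1.0]
grip_width: 0.3
```

```bash
python3 - <<'E'
from k import *
st()
q=viewer.camera('wrist');save(q,'w2.png')
E
```

```text
t 4.6 mach pos [ 78.55  41.75 160.88] F [-0.63  0.51 -0.95] yawerr/90 -7.587972769307654e-05 grip 0.3224789123626765
```

View pics/w2.png

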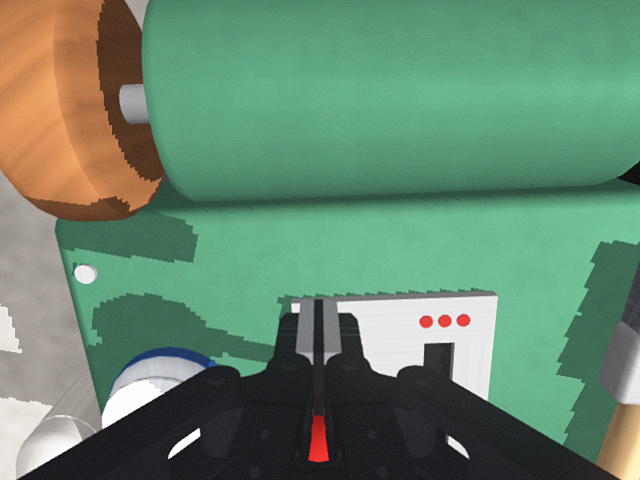

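>>> {"api": "arm_command", "payload": {
  "plan": [0,0.2,0,0,0,0.1,0,0,0,0.1,0,0,0,0.1,0,0,0,0.08,0,0,0,0.08,0,0,0,0.08,0,0,0,0.06,0,0,0,0,0,0]
}}

```text
time_s: 5.4
ee_pos: [561.2, 76.3, 164.0]
tcp_rot: [[0.258, -0.966, 0.0], [-0.966, -0.258, 0.0], [0.0, -0.0, -1.0]]
wrist_force: [1.1, 1.0, 1.2]
grip_width: -0.1
```

```bash
python3 - <<'E'
from k import *
st();est();st()
E
```

```text
t 5.4 mach pos [ 39.94  42.45 164.01] F [1.32 0.67 1.24] yawerr/90 0.0005328484831736322 grip -0.1459919318171395
top none
scene none
t 5.5 mach pos [ 40.23  42.46 163.73] F [0.88 0.41 0.23] yawerr/90 0.0005486758769460418 grip -0.05160629555373234
```

>>> {"api": "arm_command", "payload": {
  "plan": [0,0.06,0,0,0,0.06,0,0,0,0.06,0,0,0,0,0,0,0,0,0,0]
}}

```text
time_s: 5.92
ee_pos: [552.6, 74.0, 163.7]
tcp_rot: [[0.258, -0.966, -0.0], [-0.966, -0.258, -0.0], [-0.0, 0.0, -1.0]]
wrist_force: [1.8, 0.8, 0.8]
grip_width: -0.0
```

```bash
python3 - <<'E'
from k import *
st()
for n in('scene','top'):
    p=viewer.camera(n);save(p,n+'3.png')
    print([(l['location'],l['score']) for l in viewer.regions_of(p,'knob')[:2]])
E
```

```text
t 5.92 mach pos [ 31.08  42.43 163.73] F [1.94 0.32 0.84] yawerr/90 0.000510637507875135 grip -0.03926667551639294
[([291.8, 228.4], 0.43)]
[([350.7, 256.9], 0.26)]
```

View pics/scene3.png

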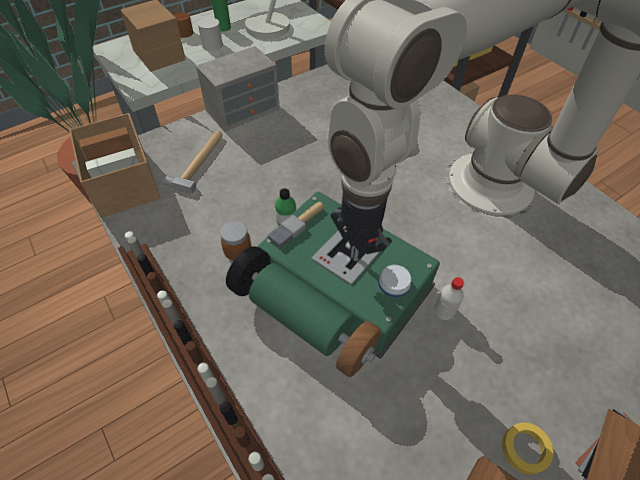

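>>> {"api": "arm_command", "payload": {
  "plan": [0,-0.2,0,0,0,-0.2,0,0,0,0,-0.5,0,0,0,-0.5,0,0,0,-0.4,0,-0.5,0,0,0,-0.5,0.25,0,0,-0.5,0.4,0,0,-0.3,0.4,0,0,0,0,0,0]
}}

```text
time_s: 6.95
ee_pos: [497.9, 144.0, 234.3]
tcp_rot: [[0.275, -0.962, -0.003], [-0.962, -0.275, 0.007], [-0.008, 0.001, -1.0]]
wrist_force: [-0.9, -0.7, -0.7]
grip_width: -0.3
```

```bash
python3 - <<'E'
from k import *
st();est()
p=viewer.camera('top');save(p,'top4.png');cv2.imwrite('pics/top4.png',cv2.resize(p['img'][180:360,200:440],None,fx=3,fy=3)[...,::-1])
E
```

```text
t 6.95 mach pos [ -3.79 124.12 234.33] F [-1.08 -0.48 -0.68] yawerr/90 0.011614631170675656 grip -0.2642733707506235
top 417 lever,cross [ 0.01 -0.26] knob [524.28  66.71 179.37] cost 3.076885696498518e-23
scene 272 lever,cross [ 0.02 -0.27] knob [524.72  67.73 179.13] cost 4.0389678347315804e-28
```

View pics/top4.png

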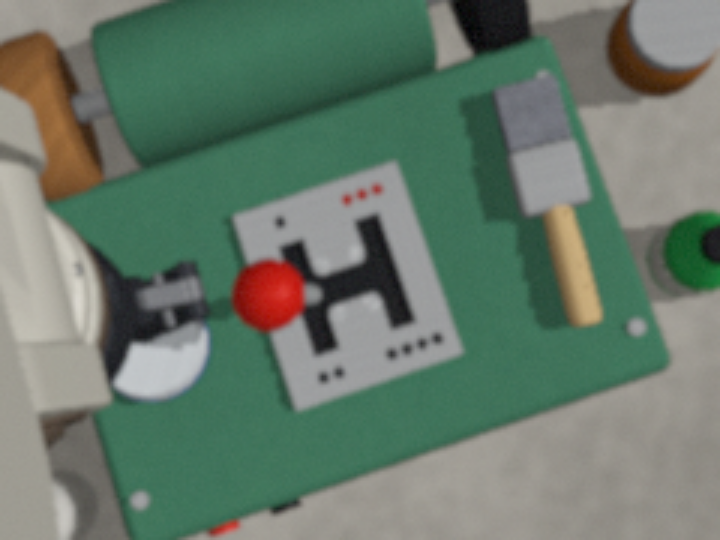

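>>> {"api": "arm_command", "payload": {
  "plan": [0.3,-0.1,0,0.008,0.25,0,0.2,0,0,0,0.4,0,0,0,0.4,0,0,0,0.27,0,0,0,0,0]
}}

```text
time_s: 7.6
ee_pos: [512.0, 117.1, 165.9]
tcp_rot: [[0.258, -0.966, -0.008], [-0.966, -0.258, 0.006], [-0.007, 0.006, -1.0]]
wrist_force: [-0.4, -0.3, -0.7]
grip_width: 0.1
```

```bash
python3 - <<'E'
from k import *
st();print(tool([2,0,170]))
est()
E
```

```text
t 7.6 mach pos [  2.92  94.54 165.89] F [-0.47 -0.21 -0.72] yawerr/90 0.0008726194422597606 grip 0.06093125002141039
[ 1.89  0.02 -0.1 ]
top 228 lever,cross [-0.02 -0.23] knob [520.58  60.82 180.55] cost 4.189944452393847e-22
scene 233 lever,cross [ 0.03 -0.26] knob [527.34  67.85 179.22] cost 0.0
```

>>> {"api": "arm_command", "payload": {
  "plan": [0.15,0,-0.06,0,0.1,0,0,0,0.08,0,0,0,0.08,0,0,0,0.08,0,0,0,0.08,0,0,0,0.08,0,0,0,0.08,0,0,0,0.08,0,0,0,0,0,0,0]
}}

```text
time_s: 8.53
ee_pos: [523.5, 78.5, 172.5]
tcp_rot: [[0.259, -0.966, -0.002], [-0.966, -0.259, 0.006], [-0.007, 0.001, -1.0]]
wrist_force: [-0.1, 0.6, 1.7]
grip_width: -0.0
```

```bash
python3 - <<'E'
from k import *
st();
for n in('scene','top'):
    p=viewer.camera(n);cv2.imwrite(f'pics/{n}5.png',cv2.resize(p['img'][180:320,250:430],None,fx=4,fy=4)[...,::-1])
st();est()
E
```

```text
t 8.53 mach pos [  4.1   54.28 172.53] F [0.05 0.6  1.69] yawerr/90 0.0014018442225205738 grip -0.00782769545346389
t 8.63 mach pos [  3.96  54.55 172.34] F [-0.35  0.3   1.16] yawerr/90 0.001340987416915538 grip 0.1287628681216846
top none
scene 185 lever,cross [ 0.05 -0.12] knob [536.66  46.42 183.57] cost 2.0194839173657902e-27
```

View pics/scene5.png

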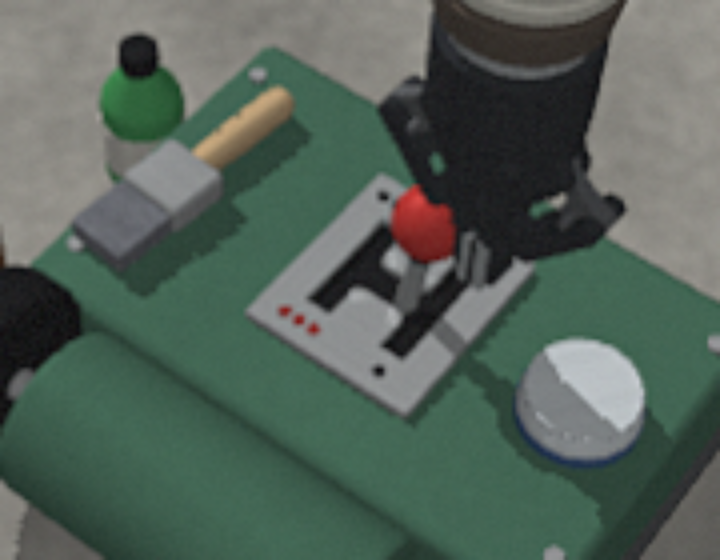

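View pics/top5.png

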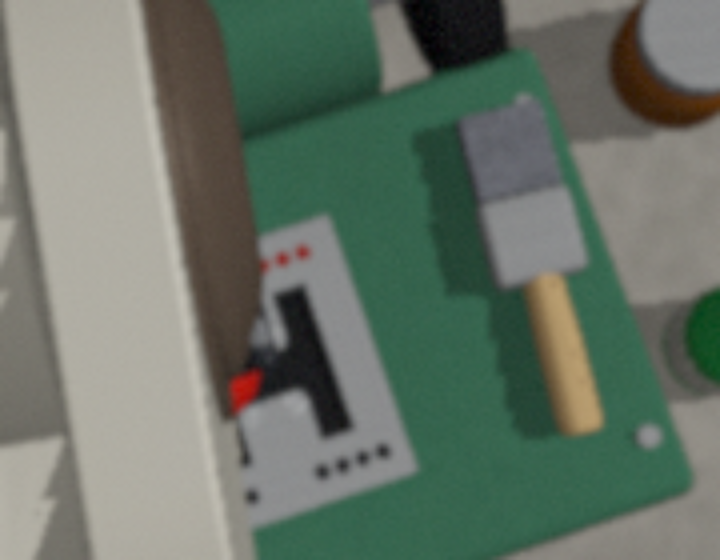

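>>> {"api": "arm_command", "payload": {
  "plan": [0.08,0,0,0,0.08,0,0,0,0.08,0,0,0,0.08,0,0,0,0.08,0,0,0,0.08,0,0,0,0.08,0,0,0,0.08,0,0,0,0.08,0,0,0,0.08,0,0,0,0.08,0,0,0,0.08,0,0,0,0.08,0,0,0,0.06,0,0,0,0,0,0,0]
}}

```text
time_s: 9.98
ee_pos: [537.7, 25.5, 172.2]
tcp_rot: [[0.259, -0.966, -0.002], [-0.966, -0.259, 0.007], [-0.007, 0.001, -1.0]]
wrist_force: [0.2, 0.9, 0.5]
grip_width: -0.0
```

```bash
python3 - <<'E'
from k import *
st();
for n in('scene',):
    p=viewer.camera(n);cv2.imwrite(f'pics/{n}6.png',cv2.resize(p['img'][180:320,250:430],None,fx=4,fy=4)[...,::-1])
st();est()
E
```

```text
t 9.98 mach pos [  4.23  -0.59 172.16] F [0.47 0.83 0.54] yawerr/90 0.0014142876264109448 grip -0.008169034196166894
t 10.03 mach pos [  4.17  -0.43 172.17] F [-0.43 -1.08 -0.2 ] yawerr/90 0.0013644556691118112 grip -0.39009221327636007
top none
scene 190 lever,cross [0.06 0.21] knob [551.62  -6.48 180.95] cost 3.6350710512584224e-27
```

View pics/scene6.png

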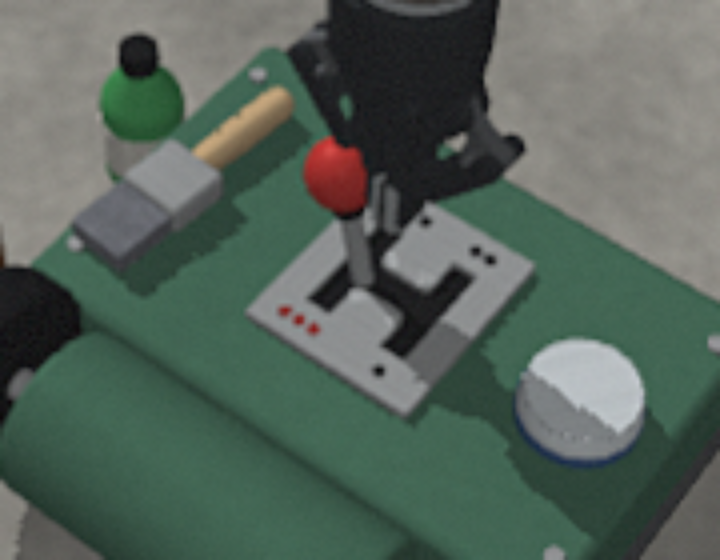

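>>> {"api": "arm_command", "payload": {
  "plan": [0.06,0,0,0,0.06,0,0,0,0.05,0,0,0,0,0,0,0,0,0,0,0]
}}

```text
time_s: 10.55
ee_pos: [540.0, 17.7, 172.3]
tcp_rot: [[0.259, -0.966, -0.002], [-0.966, -0.259, 0.007], [-0.007, 0.0, -1.0]]
wrist_force: [-0.2, 0.5, -0.9]
grip_width: -0.1
```

```bash
python3 - <<'E'
from k import *
st();
for n in('scene',):
    p=viewer.camera(n);cv2.imwrite(f'pics/{n}7.png',cv2.resize(p['img'][180:320,250:430],None,fx=4,fy=4)[...,::-1])
st();est()
E
```

```text
t 10.55 mach pos [  4.39  -8.72 172.35] F [-0.07  0.5  -0.91] yawerr/90 0.0015558798267700277 grip -0.10508997939067902
t 10.6 mach pos [  4.4   -8.67 172.41] F [0.57 0.75 0.01] yawerr/90 0.0015741756864633054 grip -0.21816997069454222
top none
scene 200 lever,cross [0.06 0.26] knob [553.8  -13.56 179.14] cost 5.6747498077978705e-25
```

View pics/scene7.png

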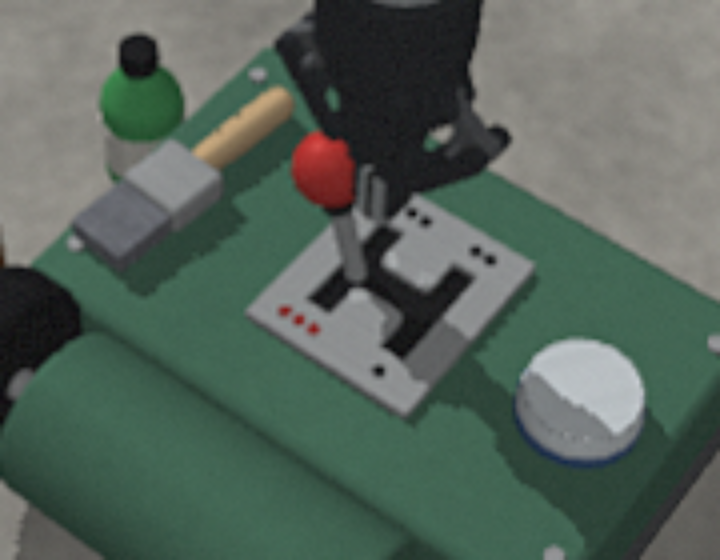

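>>> {"api": "arm_command", "payload": {
  "plan": [0.03,0,0,0,0.02,0,0,0,0,0,0,0,0,0,0,0]
}}

```text
time_s: 11.03
ee_pos: [540.6, 15.6, 172.2]
tcp_rot: [[0.26, -0.966, -0.002], [-0.966, -0.26, 0.007], [-0.007, 0.0, -1.0]]
wrist_force: [0.5, 1.4, -0.1]
grip_width: 0.0
```

```bash
python3 - <<'E'
from k import *
st();viewer.camera('scene');st();viewer.camera('scene');st()
E
```

```text
t 11.03 mach pos [  4.4  -10.91 172.24] F [ 0.82  1.18 -0.11] yawerr/90 0.0017445086509728018 grip 0.01581661027196267
t 11.08 mach pos [  4.4  -10.92 172.29] F [ 0.18  2.23 -0.55] yawerr/90 0.0017596716955528688 grip 0.4439597821860189
t 11.13 mach pos [  4.42 -10.89 172.31] F [-0.55  1.45 -0.5 ] yawerr/90 0.0017952155766939714 grip -0.025221092191396077
```

Now I'll back off to the left, lift, and move behind the lever.

>>> {"api": "arm_command", "payload": {
  "plan": [-0.2,0,0,0,-0.2,0,0,0,0,0,-0.5,0,0,0,-0.5,0,0,0,-0.3,0,0,0.6,0,0,0,0.6,0,0,0.2,0.5,0,0,0,0,0,0]
}}

```text
time_s: 11.88
ee_pos: [453.1, 2.1, 238.6]
tcp_rot: [[0.26, -0.966, -0.001], [-0.966, -0.26, 0.006], [-0.006, -0.0, -1.0]]
wrist_force: [-0.7, 0.2, 1.0]
grip_width: 0.3
```

```bash
python3 - <<'E'
from k import *
st();est();print(tool([-65,-44,162]))
p=viewer.camera('top');cv2.imwrite('pics/top8.png',cv2.resize(p['img'][180:360,200:440],None,fx=3,fy=3)[...,::-1])
E
```

```text
t 11.88 mach pos [-83.58  -1.47 238.6 ] F [-0.67  0.39  0.96] yawerr/90 0.0017240972156045747 grip 0.2559255126954682
top none
scene 255 lever,cross [0.04 0.26] knob [551.19 -14.61 179.19] cost 1.494821995634158e-24
[ 0.87 -0.31  1.52]
```

View pics/top8.png

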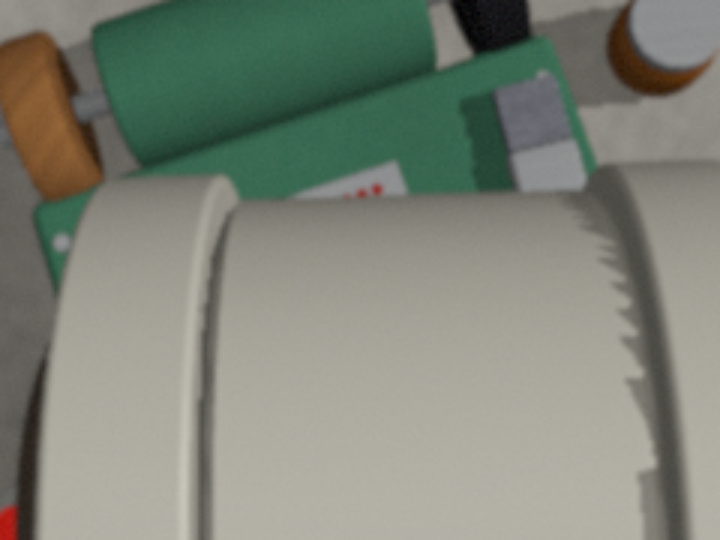

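>>> {"api": "arm_command", "payload": {
  "plan": [0.45,0,0,0,0.4,0,0,0,0,-0.2,0.3,0,0,-0.2,0.4,0,0,0,0.4,0,0,0,0.4,0,0,0,0,0]
}}

```text
time_s: 12.62
ee_pos: [485.3, -31.8, 157.8]
tcp_rot: [[0.26, -0.965, -0.008], [-0.965, -0.26, 0.008], [-0.009, 0.006, -1.0]]
wrist_force: [-0.0, -0.3, -0.0]
grip_width: 0.1
```

```bash
python3 - <<'E'
from k import *
st();est()
p=viewer.camera('wrist');save(p,'w9.png')
E
```

```text
t 12.62 mach pos [-61.16 -42.55 157.83] F [-0.12 -0.26 -0.01] yawerr/90 0.00217754241971186 grip 0.07311571453652066
top none
scene 256 lever,cross [0.04 0.26] knob [551.19 -14.76 179.16] cost 4.426708746865812e-24
```

View pics/w9.png

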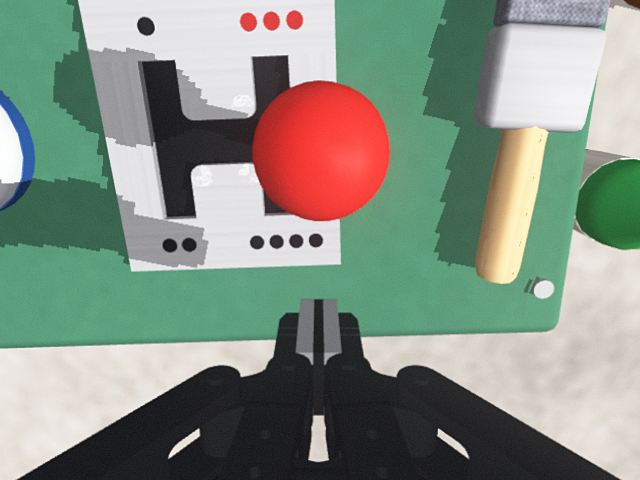

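>>> {"api": "arm_command", "payload": {
  "plan": [0,-0.2,-0.1,0,0,-0.15,0,0,0,-0.08,0,0,0,-0.08,0,0,0,-0.08,0,0,0,-0.08,0,0,0,-0.08,0,0,0,-0.08,0,0,0,-0.08,0,0,0,-0.08,0,0,0,-0.08,0,0,0,-0.08,0,0,0,-0.08,0,0,0,-0.08,0,0,0,0,0,0]
}}

```text
time_s: 14.02
ee_pos: [550.0, -15.4, 166.7]
tcp_rot: [[0.26, -0.966, -0.002], [-0.966, -0.26, 0.007], [-0.007, 0.0, -1.0]]
wrist_force: [-1.7, 0.5, 0.3]
grip_width: 0.3
```

```bash
python3 - <<'E'
from k import *
st();est();st()
p=viewer.camera('wrist');save(p,'w10.png')
E
```

```text
t 14.02 mach pos [  5.59 -43.31 166.72] F [-1.45  0.95  0.26] yawerr/90 0.0019022305629366838 grip 0.3002880985975606
top none
scene 263 lever,cross [0.23 0.26] knob [579.99  -5.49 175.35] cost 4.0389678347315804e-26
t 14.12 mach pos [  5.2  -43.43 166.93] F [-0.46  0.06 -0.57] yawerr/90 0.001801420058853539 grip 0.18786231071437556
```

View pics/w10.png

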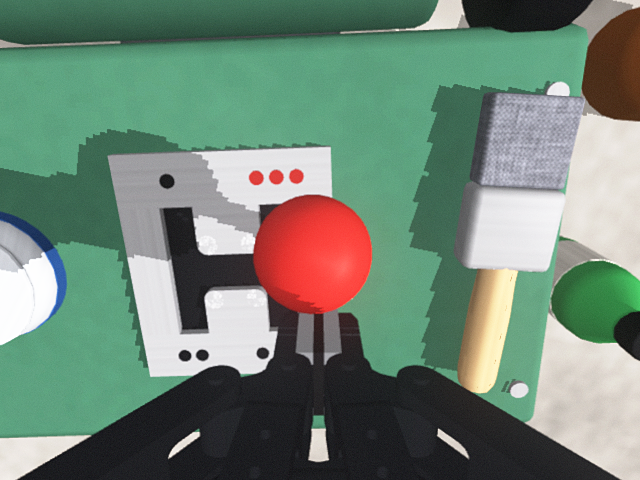

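>>> {"api": "arm_command", "payload": {
  "plan": [0,-0.06,0,0,0,-0.06,0,0,0,-0.05,0,0,0,-0.04,0,0,0,0,0,0,0,0,0,0]
}}

```text
time_s: 14.67
ee_pos: [559.8, -12.9, 167.0]
tcp_rot: [[0.26, -0.966, -0.002], [-0.966, -0.26, 0.007], [-0.007, 0.0, -1.0]]
wrist_force: [-1.2, -0.5, -1.7]
grip_width: 0.4
```

```bash
python3 - <<'E'
from k import *
st();est();st()
E
```

```text
t 14.67 mach pos [ 15.65 -43.4  167.04] F [-1.27 -0.16 -1.69] yawerr/90 0.0017779046358497956 grip 0.41423818420820874
top none
scene 260 lever,cross [0.29 0.26] knob [589.66  -1.64 172.84] cost 8.56261180963095e-26
t 14.77 mach pos [ 15.6  -43.4  167.17] F [-1.12 -0.38 -1.26] yawerr/90 0.0017477502635547969 grip -0.29882298451290357
```

Nearly home. I'll push in 1 mm steps until the stop is felt.

>>> {"api": "arm_command", "payload": {
  "plan": [0,-0.03,0,0,0,-0.02,0,0,0,0,0,0,0,0,0,0]
}}

```text
time_s: 15.1
ee_pos: [562.1, -12.2, 167.1]
tcp_rot: [[0.26, -0.966, -0.002], [-0.966, -0.26, 0.007], [-0.007, 0.0, -1.0]]
wrist_force: [-2.2, -0.6, -1.5]
grip_width: 0.2
```

```bash
python3 - <<'E'
from k import *
st();est();st()
E
```

```text
t 15.1 mach pos [ 18.02 -43.33 167.08] F [-2.31  0.03 -1.5 ] yawerr/90 0.001784820476504426 grip 0.17671953948846494
top none
scene 265 lever,cross [0.3  0.26] knob [591.37  -0.85 172.34] cost 3.2311742677852644e-27
t 15.2 mach pos [ 18.01 -43.35 167.1 ] F [-1.52  0.72 -2.04] yawerr/90 0.0017667829225513642 grip -0.16465605860406118
```

>>> {"api": "arm_command", "payload": {
  "plan": [0,-0.02,0,0,0,-0.02,0,0,0,0,0,0,0,0,0,0]
}}

```text
time_s: 15.53
ee_pos: [564.0, -11.7, 167.1]
tcp_rot: [[0.26, -0.966, -0.002], [-0.966, -0.26, 0.007], [-0.007, 0.0, -1.0]]
wrist_force: [-2.0, 0.1, -0.9]
grip_width: -0.4
```

```bash
python3 - <<'E'
from k import *
st();est();st()
E
```

```text
t 15.53 mach pos [ 20.07 -43.31 167.08] F [-1.87  0.62 -0.9 ] yawerr/90 0.001813596890890927 grip -0.3930549069937462
top none
scene 263 lever,cross [0.32 0.26] knob [593.49  -0.26 171.62] cost 2.1002632740604218e-26
t 15.63 mach pos [ 20.04 -43.33 167.09] F [-2.04  0.66 -1.25] yawerr/90 0.001784684826133653 grip 0.01945961792019335
```

>>> {"api": "arm_command", "payload": {
  "plan": [0,-0.02,0,0,0,-0.02,0,0,0,0,0,0,0,0,0,0]
}}

```text
time_s: 15.97
ee_pos: [565.8, -11.2, 167.0]
tcp_rot: [[0.26, -0.966, -0.002], [-0.966, -0.26, 0.007], [-0.007, 0.001, -1.0]]
wrist_force: [-3.2, -0.5, -0.6]
grip_width: 0.1
```

```bash
python3 - <<'E'
from k import *
st();est();st();est();st()
E
```

```text
t 15.97 mach pos [ 21.87 -43.31 167.01] F [-3.2   0.38 -0.56] yawerr/90 0.0017623822610308953 grip 0.07245686498454877
top none
scene 266 lever,cross [0.32 0.26] knob [594.48   0.05 171.27] cost 2.6253290925755273e-26
t 16.07 mach pos [ 21.85 -43.31 167.03] F [-4.4  -0.08 -1.95] yawerr/90 0.0017581457300072658 grip 0.16121900519276872
top none
scene 267 lever,cross [0.32 0.26] knob [594.61   0.06 171.22] cost 6.179620787139318e-26
t 16.17 mach pos [ 21.9  -43.31 167.  ] F [-4.31 -0.   -0.92] yawerr/90 0.0017737280083993641 grip 0.17099635949848638
```

>>> {"api": "arm_command", "payload": {
  "plan": [0,-0.02,0,0,0,0,0,0,0,0,0,0]
}}

```text
time_s: 16.42
ee_pos: [566.6, -11.0, 166.9]
tcp_rot: [[0.26, -0.966, -0.003], [-0.966, -0.26, 0.007], [-0.008, 0.001, -1.0]]
wrist_force: [-4.4, -0.6, -1.9]
grip_width: 0.1
```

```bash
python3 - <<'E'
from k import *
st();est();st();est();st()
E
```

```text
t 16.42 mach pos [ 22.76 -43.27 166.91] F [-4.39  0.53 -1.86] yawerr/90 0.0017537285912346764 grip 0.10601009797834185
top none
scene 267 lever,cross [0.32 0.26] knob [594.22   0.   171.37] cost 1.0985992510469899e-25
t 16.52 mach pos [ 22.72 -43.29 166.92] F [-5.96  0.03 -2.6 ] yawerr/90 0.001768130716546451 grip 0.03649703213508014
top none
scene 267 lever,cross [0.32 0.26] knob [594.33   0.05 171.34] cost 1.0541706048649425e-25
t 16.62 mach pos [ 22.72 -43.26 166.91] F [-4.92  1.38 -2.09] yawerr/90 0.001790275319151174 grip 0.3158922331167374
```

The knob stopped moving while the force rose to about 5 N, so the lever is on its end stop. I'll back off, lift and retreat.

>>> {"api": "arm_command", "payload": {
  "plan": [0,0.1,0,0,0,0.3,0,0,0,0.4,0,0,0,0.4,0,0,0,0,-0.6,0,0,0,-0.6,0,0,0,-0.6,0,0,0.7,-0.4,0,0,0.7,0,0,0,0.7,0,0,0,0.7,0,0,0.6,0.5,0,0,0.7,0,0,0,0.7,0,0,0,0.7,0,0,0,0.7,0,0,0,0,0,0,0]
}}

```text
time_s: 18.03
ee_pos: [395.2, -238.9, 275.0]
tcp_rot: [[0.257, -0.966, -0.001], [-0.966, -0.257, 0.006], [-0.006, -0.001, -1.0]]
wrist_force: [0.8, -0.8, 0.4]
grip_width: -0.1
```

```bash
python3 - <<'E'
from k import *
st();est();est()
p=viewer.camera('top');save(p,'top11.png')
for t in('home3','knob'):print(t,viewer.spot_point(p,t)[:1])
p=viewer.camera('scene');save(p,'scene11.png')
for t in('home3','knob'):print(t,viewer.spot_point(p,t)[:1])
E
```

```text
t 18.03 mach pos [-201.49 -219.51  274.99] F [ 0.56 -0.94  0.37] yawerr/90 -0.00023710353167407327 grip -0.13901201819433495
top 385 lever,cross [0.32 0.26] knob [593.66  -0.68 171.48] cost 0.0
scene 265 lever,cross [0.32 0.26] knob [594.22   0.07 171.38] cost 1.454028420503369e-26
top 386 lever,cross [0.32 0.26] knob [593.52  -0.66 171.54] cost 0.0
scene 265 lever,cross [0.32 0.26] knob [594.15  -0.11 171.38] cost 5.492996255234949e-26
home3 [{'location': [327.5, 238.2], 'score': 0.8}]
knob [{'location': [331.2, 230.7], 'score': 0.6}]
home3 [{'location': [317.0, 241.4], 'score': 0.68}]
knob [{'location': [316.3, 236.3], 'score': 0.76}]
```

View pics/top11.png

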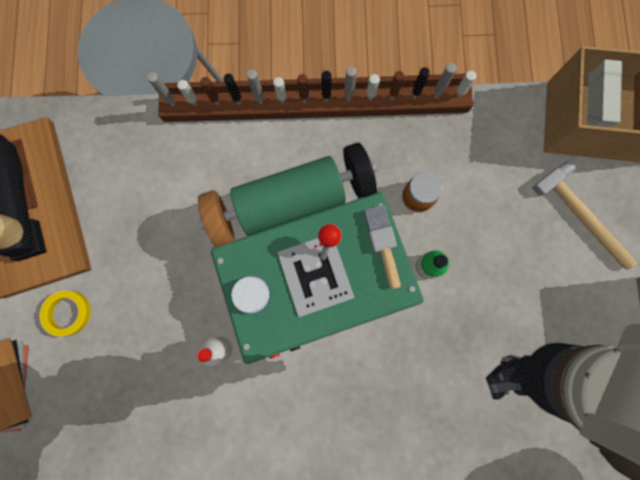

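View pics/scene11.png

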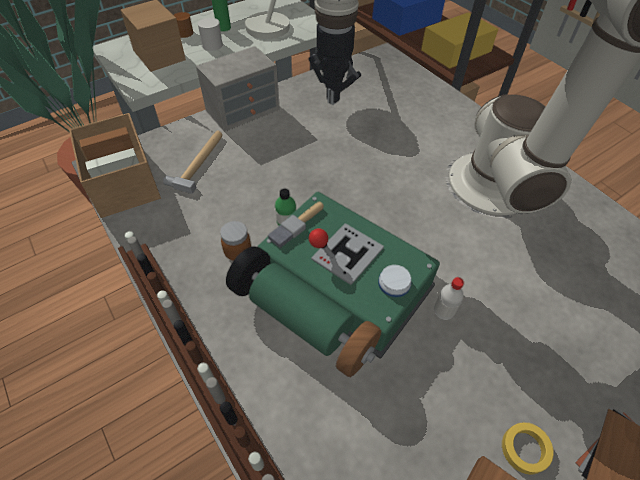

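The knob is at (330,235) in the top view and (318,238) in the scene view, beside the three red pips. The tin, brush, bottles and jar sit at the same pixels as at the start, and the arm is well clear.

```bash
python3 - <<'E'
from h import *
print(workorder.job_done())
E
```

```text
the job is handed in; nothing more can be done
None
```

The green machine's lever is in third, and I have handed the job in. I pushed it with the closed fingertips back to the crossbar, across to the right leg, then forward to the end of slot 3.

- **Home in slot 3:** in the last 1 mm steps the knob stopped moving while the push force rose from about 2 N to about 5 N, so I took that as the end stop. After I backed off, both cameras gave lever ≈ 0.32 and cross ≈ 0.26. The end of the slot should read 0.30, and I put the roughly 3 mm excess down to an offset in my fitted machine position.
- **Check that disagreed:** the network's `home3` point lies about 5 to 8 pixels from the knob it found in the final pictures. It had already moved 2 to 5 pixels between pictures, although that point is fixed, so I relied on the stop and the colour-based fit instead.
- **Everything else:** the tin, brush, bottles and jar look unmoved in the final pictures. The hand is clear, about 300 mm from the gate and raised to z = 275 mm. The last reading was about 18 s on the clock, against the 64 s limit.

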